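# Snap the battery cover onto the drying-room logger

### The job

Put the loose blue battery cover into the open battery bay on the sloping face of the drying-room logger, either way round, with its handle outwards. Then press it on corner by corner, at the white dots, until all four orange clips have clicked over it and it sits fully home; do not push all corners in at once, and feel for each click rather than forcing it. Let go of it at the end, and leave the bottle, the sample tray and the screwdriver where they are.

Things in the scene. Friction and masses are not known exactly. Their poses are not given: they have to be found in the camera images.
- head: White instrument head (190 wide, 130 mm up the slope) of the logger, on a dark foot fixed to the bench. Its face slopes 35 degrees from level and looks up and towards the robot. In the face is the open battery bay, 93 mm (x) by 152 mm (y). Origin and axes are those of point bay.
- bay (a point): Centre of the bay, about 84 mm above the bench, in the plane of the rigid ledge on which the underside of the fully seated cover rests. Axes: x up the slope, y along the bay's long side (level), z square out of the face. The side walls, 1.5 mm (x) and 1 mm (y) clear of the cover, are straight up to z = 15.5 mm, then flare outwards to a rim at z = 23 mm. The batteries lie deeper, out of the way.
- clip (a point): One of four like sprung orange clips in the bay's short walls, at x = +-30, y = +-75 mm from the bay's centre (this one at -30, -75, 12.5 up), reaching 3.5 mm over the cover's edge. A cover laid in loosely rests on their sloping noses, underside at z = 12.5 mm. Pressed at a white dot with 8 to 18 N, the clip gives way sideways, the corner goes down and the clip snaps back over it; it then stays down.
- cover: Blue cover (about 0.15 kg): a flat plate 90 (x) by 150 (y) by 6 mm (z), the same either way round, lying flat on the bench at the start with its handle bar up. Origin at the centre of its underside; z out of the handle side.
- cover_grip (a point): Grip point in the cover's raised handle bar; axes as for the cover. The bar stands in the middle of the plate, 60 mm long in x and 20 mm wide in y (grip it across y), from 6 to 40 mm above the plate's underside; this point is on its centre line, 28 mm above the underside and 22 mm above the plate's upper face.
- pad0 (a point): White dot on the upper face of the cover where that corner is to be pressed: at x = -26, y = -50 mm from the cover's centre, 6 mm above its underside. Its height above the plane of point bay, along bay's z, is about 18.5 mm when the cover is loosely laid in and 6 mm when that corner is home.
- pad1 (a point): White dot on the upper face of the cover where that corner is to be pressed: at x = -26, y = 50 mm from the cover's centre, 6 mm above its underside. Its height above the plane of point bay, along bay's z, is about 18.5 mm when the cover is loosely laid in and 6 mm when that corner is home.
- pad2 (a point): White dot on the upper face of the cover where that corner is to be pressed: at x = 26, y = -50 mm from the cover's centre, 6 mm above its underside. Its height above the plane of point bay, along bay's z, is about 18.5 mm when the cover is loosely laid in and 6 mm when that corner is home.
- pad3 (a point): White dot on the upper face of the cover where that corner is to be pressed: at x = 26, y = 50 mm from the cover's centre, 6 mm above its underside. Its height above the plane of point bay, along bay's z, is about 18.5 mm when the cover is loosely laid in and 6 mm when that corner is home.
- sanitiser: White bottle with a blue cap, 64 mm across, 170 mm tall; origin under its centre. To be left alone.
- sample_tray: Small steel tray 130 x 110 x 30 mm of dried mushroom slices; origin under its centre. To be left alone.
- screwdriver: Screwdriver lying beyond the logger, about 200 mm long, 30 mm thick; to be left alone.
There are look-alikes about, which are no part of the job. What is meant by the cover is not green, red or yellow, and is the larger of those in its own colour.

How it is judged:
By the outcome, as a careful person would: the job done as asked, in the order asked, and still so for the second after the job is handed in, with the robot touching nothing.
It also fails if it takes over 61 s, if anything falls off the work surface, if the arm or the gripper's body presses on something with over 40 N, if the wrist force passes 120 N, or if a joint passes its speed limit or range.

### The arm

A 6-joint arm with a two-finger parallel gripper is mounted at the origin on the work surface. World frame = base frame: x ahead of the robot, y to its left, z up, the work surface at z = 0. Lengths are in m, angles in rad, forces in N, time in s.
With the tool pointing down it reaches from about 0.3 to 0.775 m from the base axis. Payload 14.6 kg.
Tool frame: the origin (TCP) lies midway between the tips of the shut fingers; the grasp point (between the pads) lies 19 mm behind it; z points along the fingers, y is the line along which they close (so a half turn about z gives the same grasp; the last joint's range is limited). The gripper opens to 94 mm and grips with 3 to 60 N. Pads are 16 mm wide; open, the fingers measure 119 mm over their backs; the gripper's body (75 mm by 177 mm) begins 78 mm behind the grasp point.
Start: joints at [-1.388, 0.3, 1.521, -0, 1.321, -0.067], TCP at [0.136, -0.533, 0.205] pointing down, gripper open.
Joint ranges: [-3.03, 3.03], [-0.79, 2.21], [0.23, 2.52], [-1.04, 4.18], [0, 3.07], [-2.55, 2.55]. Speed limits (rad/s): [2.22, 2.22, 2.57, 3.14, 3.14, 3.14].

### API

Orientations are given as [roll, pitch, yaw] about the fixed x, y, z axes, in that order (R = Rz(yaw) Ry(pitch) Rx(roll)).
In Python, from station import * gives the robot as it stands.
- The arm moves only by the tool send_rows, never from a script. Its argument "targets" is a list of rows, each an object of numbers: "x", "y", "z": the shift along the world's x, y, z in units of 0.2 m (1.0 is 0.2 m); "spin": the turn about the world's z in units of pi/2 rad (1.0 is pi/2 rad); "claw": the finger opening in mm, from 0 to 94. A call has 1 to 20 rows; each row shifts and turns the commanded pose from where the row before left it; what a row does not reach is not made up. A row lasts 1/10 s, in which the tool goes at most 50 mm and 8.59 degrees, less where a joint would pass 70% of its speed; a pose out of reach is approached as far as the arm can. A call with a number of a shift or a turn outside -1 to 1 is refused whole. A call with a gripper value outside its range is refused whole. The fingers move at their own pace and stop on an object; "force" is the grip in N (left out, the last holds). Time passes only in rows, so rows that do not move let the fingers close. It gives the time, the measured TCP pose, the force, the opening and the grip force at its end, in the units of the state.
- get_obs(): the state, without advancing time (a new reading comes with each control period).
- camera(name): name is "scene" or "top" or "wrist"; returns the picture (400x640x3 uint8, blue, green, red); there is no depth.
- camera_model(name): a dict with "fovy" (degrees; the focal length in pixels is half the picture's height over the tangent of half this angle, whatever the lens; pixels are square), "cx", "cy" (the principal point, pixels), "T" (4x4, takes a point from camera to world coordinates). Camera axes: x right, y down, z forward; pixel columns grow to the right and rows downward; lengths in m; the calibration is good to about 2 mm. A picture is of the moment at which its call begins: read the wrist's pose just before it. camera_model takes no time and is no camera call; for the wrist camera it gives the pose at the moment of the call.
- hand_in(): hands the job in; it is judged then, once.
The state is a dict: "time_s": time; "qpos": joint angles; "joint_vel": joint speeds; "tau": joint torques, N m; "ee_pos": TCP position; "eef_rot": TCP orientation; "force": force on the tool from outside, world axes, zero at the start; "moment": the same for the moment, N m; "grip_width": finger opening in m; "grip_force": force on a finger pad.
Only numpy, scipy, OpenCV 4.12 (cv2) and the standard library are available. Lean on these libraries where they do the work, as an engineer would, in place of code of your own. Each camera call takes 0.05 s, during which the arm holds its last target. There are 200 camera calls.

## Working session

There is one attempt and no reset: what is moved stays moved. The work goes in short steps, Python scripts to look and compute and a tool call to move; the robot and the scene stay as the last step left them, time stands still between calls to the robot, and variables do not carry over. Pictures are saved under pics/ and viewed, at most 10 in all, crops included, and the job is handed in when it is done.

Besides the shell and the picture viewer there is one more tool, called in YAML: its name, and indented under it one key for each argument. send_rows: Moves the arm, as the interface text tells. Its arguments: {"type":"object","properties":{"targets":{"type":"array"},"force":{"type":"number"}},"required":["targets"]}

```bash
mkdir -p pics; ls; python3 - <<'E'
from station import *
import cv2
o=get_obs();print(o)
for n in("scene","top"):
    m=camera_model(n);print(n,m);cv2.imwrite(f"pics/{n}0.png",camera(n))
E
```

```text
pics
{'time_s': 0.0, 'qpos': array([-1.38756598e+00,  3.00497771e-01,  1.52159570e+00, -3.15598298e-05,
        1.32070085e+00, -6.66087382e-02]), 'joint_vel': array([ 0.00027732,  0.0026653 ,  0.00072509, -0.00039393, -0.0007726 ,
       -0.00145448]), 'tau': array([ 3.90468820e-03, -5.31803226e+01, -3.52733839e+01,  7.09769432e-02,
        2.43294309e-02, -9.81603193e-05]), 'ee_pos': array([ 0.13592149, -0.53266108,  0.20486552]), 'eef_rot': array([-3.14039161e+00, -4.94819329e-05,  2.49846889e-01]), 'force': array([0.39997933, 0.48086485, 0.43704546]), 'moment': array([-0.01064314, -0.01861572, -0.01590366]), 'grip_force': 0.0, 'grip_width': 0.09376309388806077}
scene {'fovy': 43.48130184921036, 'cx': 309.9088945655802, 'cy': 199.30204274035313, 'T': array([[ 0.67749748,  0.49528655, -0.54377238,  1.46325462],
       [ 0.73541005, -0.4692161 ,  0.48888476, -0.77247923],
       [-0.01300871, -0.73111387, -0.68213143,  1.14305808],
       [ 0.        ,  0.        ,  0.        ,  1.        ]])}
top {'fovy': 54.66121274425568, 'cx': 313.36481930827256, 'cy': 192.51662582281682, 'T': array([[ 0.00320973, -0.99027185,  0.13910915,  0.44127219],
       [-0.99998654, -0.00261145,  0.00448306, -0.01014416],
       [-0.00407617, -0.13912167, -0.99026691,  1.2881901 ],
       [ 0.        ,  0.        ,  0.        ,  1.        ]])}
```

View pics/top0.png

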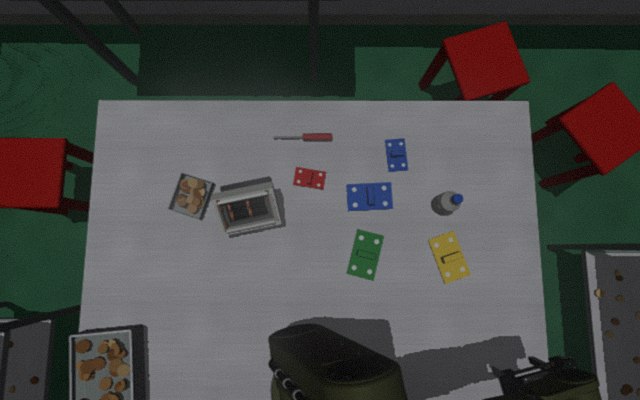

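View pics/scene0.png

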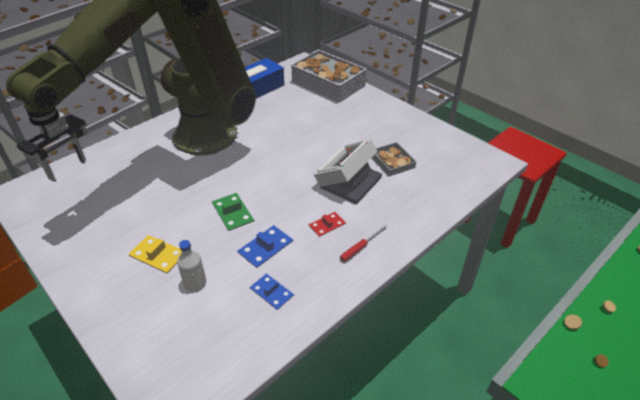

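Possible covers in the top view are large blue (369,196), small blue (397,155), green (366,254), red (310,178) and yellow (449,257). The description fits the large blue one at (369,196). The bay is at about (250,207). Next come rough positions and a close crop.

```bash
cat > h.py <<'E'
from station import *
import cv2, numpy as np
def ray(m,p):
    f=200/np.tan(np.radians(m["fovy"])/2)
    d=np.array([(p[0]-m["cx"])/f,(p[1]-m["cy"])/f,1.]); T=m["T"]
    return T[:3,3],T[:3,:3]@d
def onplane(m,p,z):
    o,d=ray(m,p); return o+d*(z-o[2])/d[2]
def proj(m,P):
    f=200/np.tan(np.radians(m["fovy"])/2); q=m["T"][:3,:3].T@(np.asarray(P)-m["T"][:3,3])
    return f*q[0]/q[2]+m["cx"],f*q[1]/q[2]+m["cy"]
def blue(im):
    h=cv2.cvtColor(im,cv2.COLOR_BGR2HSV); return cv2.inRange(h,(100,110,40),(130,255,255))
def near(ms):  # triangulate [(model,pixel),...]
    A=np.zeros((3,3));b=np.zeros(3)
    for m,p in ms:
        o,d=ray(m,p);d/=np.linalg.norm(d);Q=np.eye(3)-np.outer(d,d);A+=Q;b+=Q@o
    return np.linalg.solve(A,b)
E
python3 - <<'E'
from h import *
im=cv2.imread("pics/top0.png");m=camera_model("top")
cs,_=cv2.findContours(blue(im),0,2)
for c in cs:
    if cv2.contourArea(c)>200:
        r=cv2.minAreaRect(c);B=np.array([onplane(m,p,.006) for p in cv2.boxPoints(r)]);print(r[0],B.mean(0).round(3),np.linalg.norm(B[0]-B[1]).round(3),np.linalg.norm(B[1]-B[2]).round(3),r[2])
# head rim bright edges rough
print("head",[onplane(m,p,.10).round(3) for p in [(250,207),(247,208)]])
print({k:np.round(v,3) for k,v in camera_model("wrist").items()})
cv2.imwrite("pics/crop.png",cv2.hconcat([cv2.resize(im[130:250,190:300],(440,480),interpolation=2),cv2.resize(im[130:220,340:415],(360,480),interpolation=2)]))
E
```

```text
(369.1984558105469, 196.07232666015625) [ 0.61  -0.191  0.006] 0.149 0.088 86.8201675415039
(396.1416015625, 154.45391845703125) [ 0.753 -0.284  0.006] 0.065 0.109 83.2901611328125
head [array([0.563, 0.191, 0.1  ]), array([0.559, 0.2  , 0.1  ])]
{'fovy': np.float64(63.189), 'cx': np.float64(318.602), 'cy': np.float64(197.309), 'T': array([[ 0.247, -0.933, -0.263,  0.212],
       [-0.969, -0.238, -0.066, -0.512],
       [-0.001,  0.271, -0.963,  0.385],
       [ 0.   ,  0.   ,  0.   ,  1.   ]])}
```

View pics/crop.png

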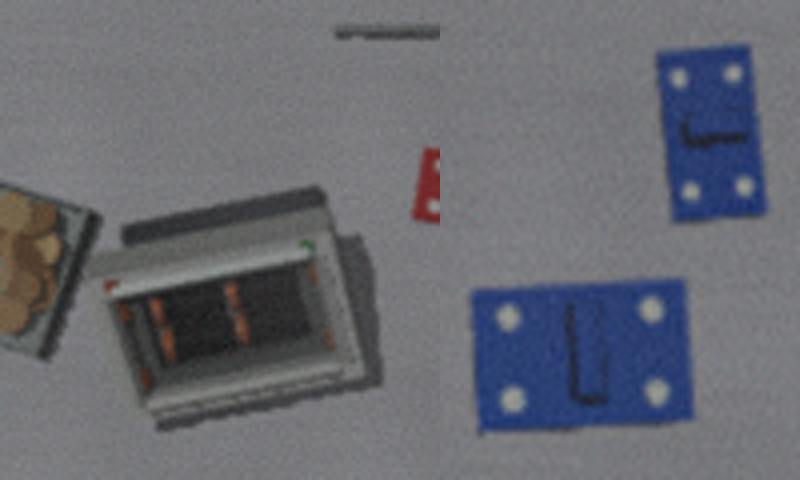

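The left half of the crop shows the bay with clips and batteries, yawed about 10°. The right half confirms that the large blue cover is 149x88 mm, against 109x65 for the look-alike. I'm moving above it for a wrist view.

send_rows:
  targets:
    - {"x": 0.17, "y": 0.122, "spin": -0.009, "claw": 70}
    - {"x": 0.17, "y": 0.122, "spin": -0.009, "claw": 70}
    - {"x": 0.17, "y": 0.122, "spin": -0.009, "claw": 70}
    - {"x": 0.17, "y": 0.122, "spin": -0.009, "claw": 70}
    - {"x": 0.17, "y": 0.122, "spin": -0.009, "claw": 70}
    - {"x": 0.17, "y": 0.122, "spin": -0.009, "claw": 70}
    - {"x": 0.17, "y": 0.122, "spin": -0.009, "claw": 70}
    - {"x": 0.17, "y": 0.122, "spin": -0.009, "claw": 70}
    - {"x": 0.17, "y": 0.122, "spin": -0.009, "claw": 70}
    - {"x": 0.17, "y": 0.122, "spin": -0.009, "claw": 70}
    - {"x": 0.17, "y": 0.122, "spin": -0.009, "claw": 70}
    - {"x": 0.17, "y": 0.122, "spin": -0.009, "claw": 70}
    - {"x": 0.17, "y": 0.122, "spin": -0.009, "claw": 70}
    - {"x": 0.17, "y": 0.122, "spin": -0.009, "claw": 70}
    - {"claw": 70}
    - {"claw": 70}

```text
schema error: expected keys x, y, z, spin, claw
```

```bash
python3 - <<'E'
from h import *
o=get_obs();m=camera_model("wrist");im=camera("wrist");cv2.imwrite("pics/w1.png",im)
print(o["ee_pos"],o["eef_rot"])
b=blue(im);cs,_=cv2.findContours(b,0,2);c=max(cs,key=cv2.contourArea);h=cv2.convexHull(c)
r=cv2.minAreaRect(h);msk=cv2.fillPoly(np.zeros_like(b),[h],255)
w=cv2.inRange(cv2.cvtColor(im,cv2.COLOR_BGR2HSV),(0,0,110),(179,90,255))&cv2.erode(msk,np.ones((9,9)))
n,l,s,ce=cv2.connectedComponentsWithStats(w)
P=[onplane(m,ce[i],.006) for i in range(1,n) if s[i,4]>60]
for i in range(1,n):
  if s[i,4]>60: print(s[i,4],ce[i],onplane(m,ce[i],.006).round(4))
P=np.array(P);print(P.mean(0))
E
```

```text
[ 0.13592892 -0.5327      0.20495835] [-3.14056837e+00 -5.37106313e-05  2.49849492e-01]Traceback (most recent call last):
  File "<stdin>", line 4, in <module>
ValueError: max() iterable argument is empty
```

View pics/w1.png

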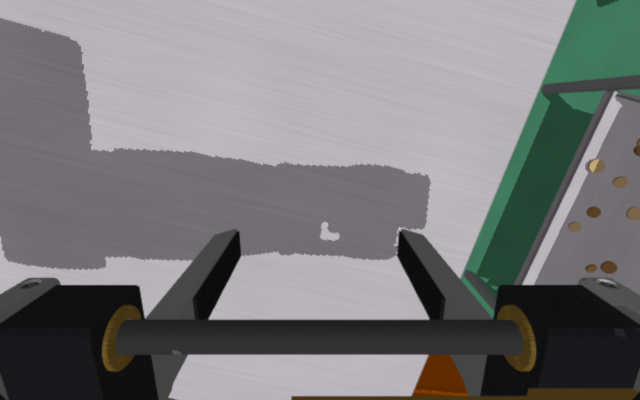

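The move was refused because every row needs all the keys. The picture shows only bench, with the fingers at (235,235) and (405,235). I'm resending, stopping slightly short so the cover is visible ahead of the fingers.

send_rows:
  targets:
    - {"x": 0.154, "y": 0.122, "z": 0, "spin": -0.009, "claw": 70}
    - {"x": 0.154, "y": 0.122, "z": 0, "spin": -0.009, "claw": 70}
    - {"x": 0.154, "y": 0.122, "z": 0, "spin": -0.009, "claw": 70}
    - {"x": 0.154, "y": 0.122, "z": 0, "spin": -0.009, "claw": 70}
    - {"x": 0.154, "y": 0.122, "z": 0, "spin": -0.009, "claw": 70}
    - {"x": 0.154, "y": 0.122, "z": 0, "spin": -0.009, "claw": 70}
    - {"x": 0.154, "y": 0.122, "z": 0, "spin": -0.009, "claw": 70}
    - {"x": 0.154, "y": 0.122, "z": 0, "spin": -0.009, "claw": 70}
    - {"x": 0.154, "y": 0.122, "z": 0, "spin": -0.009, "claw": 70}
    - {"x": 0.154, "y": 0.122, "z": 0, "spin": -0.009, "claw": 70}
    - {"x": 0.154, "y": 0.122, "z": 0, "spin": -0.009, "claw": 70}
    - {"x": 0.154, "y": 0.122, "z": 0, "spin": -0.009, "claw": 70}
    - {"x": 0.154, "y": 0.122, "z": 0, "spin": -0.009, "claw": 70}
    - {"x": 0.154, "y": 0.122, "z": 0, "spin": -0.009, "claw": 70}
    - {"x": 0, "y": 0, "z": 0, "spin": 0, "claw": 70}
    - {"x": 0, "y": 0, "z": 0, "spin": 0, "claw": 70}

```text
time_s: 1.75
ee_pos: [0.5672, -0.1909, 0.2048]
eef_rot: [-3.141, 0.001, 0.053]
force: [-0.5, -0.6, 0.6]
grip_width: 0.0697
grip_force: 0.0
```

```bash
python3 - <<'E'
from h import *
o=get_obs();m=camera_model("wrist");im=camera("wrist");cv2.imwrite("pics/w2.png",im)
print(o["time_s"],o["ee_pos"],o["eef_rot"])
b=blue(im);cs,_=cv2.findContours(b,0,2);c=max(cs,key=cv2.contourArea);h=cv2.convexHull(c)
msk=cv2.fillPoly(np.zeros_like(b),[h],255)
w=cv2.inRange(cv2.cvtColor(im,cv2.COLOR_BGR2HSV),(0,0,110),(179,90,255))&cv2.erode(msk,np.ones((9,9)))
n,l,s,ce=cv2.connectedComponentsWithStats(w)
P=np.array([onplane(m,ce[i],.006) for i in range(1,n) if s[i,4]>60])
print(s[1:,4],P.round(4),P.mean(0))
E
```

```text
1.75 [ 0.56716498 -0.19088706  0.20481396] [-3.14125671e+00  1.02312719e-03  5.33036588e-02]
[177 176 160 160] [[ 0.6344 -0.1387  0.006 ]
 [ 0.6396 -0.2391  0.006 ]
 [ 0.5824 -0.1415  0.006 ]
 [ 0.5875 -0.2417  0.006 ]] [ 0.61096004 -0.19026102  0.006     ]
```

View pics/w2.png

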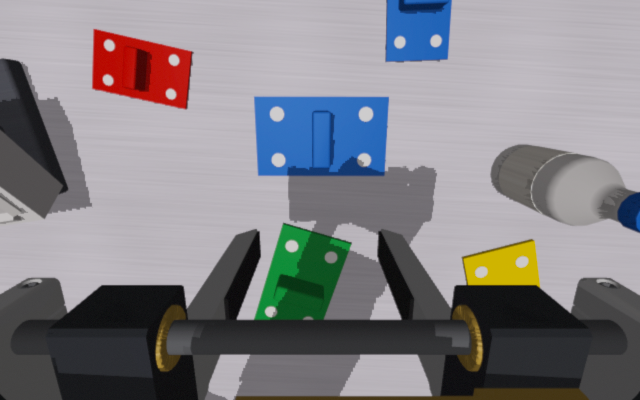

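Picture: the large blue cover has dots at (277,114), (366,114), (278,160) and (364,160), which measure 52x100 mm as specified. Its centre is (0.611,-0.190) and its yaw is 0.052. I'll grip the bar about 14 mm towards its far end, so that the cover hangs tilted roughly like the slope.

send_rows:
  targets:
    - {"x": 0.145, "y": 0.003, "z": -0.1, "spin": 0, "claw": 50}
    - {"x": 0.144, "y": 0.004, "z": -0.15, "spin": 0, "claw": 50}
    - {"x": 0, "y": 0, "z": -0.2, "spin": 0, "claw": 50}
    - {"x": 0, "y": 0, "z": -0.2, "spin": 0, "claw": 50}
    - {"x": 0, "y": 0, "z": -0.15, "spin": 0, "claw": 50}
    - {"x": 0, "y": 0, "z": -0.1, "spin": 0, "claw": 50}
    - {"x": 0, "y": 0, "z": -0.07, "spin": 0, "claw": 50}
    - {"x": 0, "y": 0, "z": 0, "spin": 0, "claw": 50}
    - {"x": 0, "y": 0, "z": 0, "spin": 0, "claw": 50}

```text
time_s: 2.7
ee_pos: [0.6251, -0.1906, 0.0125]
eef_rot: [3.141, -0.001, 0.051]
force: [0.8, -0.1, -0.7]
grip_width: 0.0501
grip_force: 0.0
```

send_rows:
  force: 6
  targets:
    - {"x": 0, "y": 0, "z": 0, "spin": 0, "claw": 10}
    - {"x": 0, "y": 0, "z": 0, "spin": 0, "claw": 10}
    - {"x": 0, "y": 0, "z": 0, "spin": 0, "claw": 10}
    - {"x": 0, "y": 0, "z": 0, "spin": 0, "claw": 10}
    - {"x": 0, "y": 0, "z": 0, "spin": 0, "claw": 10}
    - {"x": 0, "y": 0, "z": 0.05, "spin": 0, "claw": 10}
    - {"x": 0, "y": 0, "z": 0.08, "spin": 0, "claw": 10}
    - {"x": 0, "y": 0, "z": 0.12, "spin": 0, "claw": 10}
    - {"x": 0, "y": 0, "z": 0.15, "spin": 0, "claw": 10}
    - {"x": 0, "y": 0, "z": 0.15, "spin": 0, "claw": 10}
    - {"x": 0, "y": 0, "z": 0.15, "spin": 0, "claw": 10}
    - {"x": 0, "y": 0, "z": 0, "spin": 0, "claw": 10}

```text
time_s: 3.9
ee_pos: [0.6266, -0.1905, 0.1577]
eef_rot: [3.138, -0.008, 0.052]
force: [0.5, -0.6, -0.8]
grip_width: 0.0201
grip_force: 6.0
```

```bash
python3 - <<'E'
from h import *
o=get_obs();print(o["ee_pos"],o["force"],o["grip_force"],o["grip_width"])
a=camera("wrist");b=camera("scene");cv2.imwrite("pics/w3.png",cv2.hconcat([cv2.resize(a,(480,300)),b[130:330,180:400]][:1]+[cv2.resize(b[130:330,200:400],(300,300))]))
E
```

```text
[ 0.62660908 -0.19047826  0.15766039] [ 0.50367304 -0.58734454 -0.82372212] 5.999200791120529 0.020104520966020768
```

View pics/w3.png

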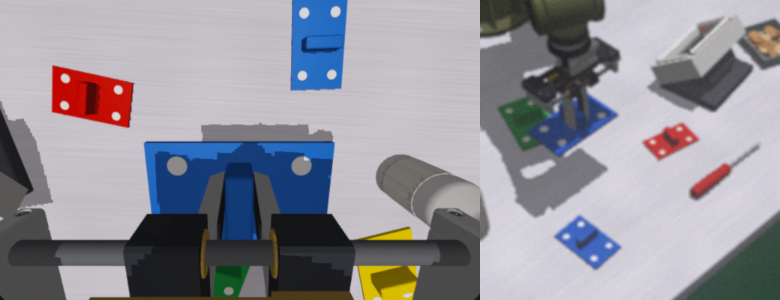

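send_rows:
  targets:
    - {"x": -0.09, "y": 0.19, "z": 0.08, "spin": 0.01, "claw": 10}
    - {"x": -0.09, "y": 0.19, "z": 0.08, "spin": 0.01, "claw": 10}
    - {"x": -0.09, "y": 0.19, "z": 0.08, "spin": 0.01, "claw": 10}
    - {"x": -0.09, "y": 0.19, "z": 0.08, "spin": 0.01, "claw": 10}
    - {"x": -0.09, "y": 0.19, "z": 0.08, "spin": 0.01, "claw": 10}
    - {"x": -0.09, "y": 0.19, "z": 0.08, "spin": 0.01, "claw": 10}
    - {"x": -0.09, "y": 0.19, "z": 0.08, "spin": 0.01, "claw": 10}
    - {"x": -0.09, "y": 0.19, "z": 0.08, "spin": 0.01, "claw": 10}
    - {"x": -0.09, "y": 0.19, "z": 0.08, "spin": 0.01, "claw": 10}
    - {"x": -0.09, "y": 0.19, "z": 0.0, "spin": 0.01, "claw": 10}
    - {"x": 0, "y": 0, "z": 0, "spin": 0, "claw": 10}
    - {"x": 0, "y": 0, "z": 0, "spin": 0, "claw": 10}

```text
time_s: 5.2
ee_pos: [0.4444, 0.1905, 0.2946]
eef_rot: [3.141, 0.002, 0.211]
force: [0.0, -0.4, -2.1]
grip_width: 0.0201
grip_force: 6.0
```

```bash
python3 - <<'E'
from h import *
import pickle
o=get_obs();m=camera_model("wrist");a=camera("wrist");cv2.imwrite("pics/w4.png",a)
pickle.dump((m,o),open("w4.pkl","wb"))
print(o["ee_pos"],o["eef_rot"],o["force"],o["grip_width"])
E
```

```text
[0.444424   0.19047097 0.29460438] [3.14124888e+00 1.58795713e-03 2.10681247e-01] [ 0.00895452 -0.36827209 -2.12531375] 0.020065023214164108
```

View pics/w4.png

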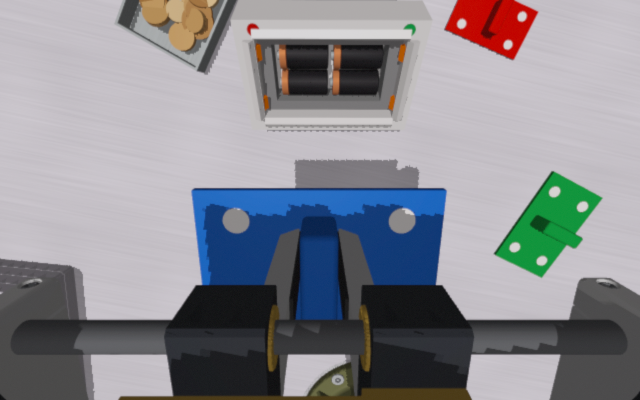

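The picture shows the bay with its four orange clips at about (259,50), (402,49), (267,101) and (392,101). The held cover has dots at (236,221) and (402,221). I'll fit the bay pose from the clips and measure the cover's tilt in the hand.

```bash
cat >> h.py <<'E'
from scipy.optimize import least_squares
from scipy.spatial.transform import Rotation as Ro
S=np.radians(35)
def Rbay(yaw): # x up the slope (away), y level, z out of the face
    return Ro.from_euler('ZY',[yaw,-S]).as_matrix()
def orange(im,rows=140,amin=20):
    h=cv2.cvtColor(im,cv2.COLOR_BGR2HSV);w=cv2.inRange(h,(8,170,110),(20,255,255));w[rows:]=0
    n,l,s,c=cv2.connectedComponentsWithStats(w);return [(s[i,4],c[i]) for i in range(1,n) if s[i,4]>=amin]
def fitbay(ms,zc=.0125,yc=.075,fixz=None):
    P=np.array([[.03,yc,zc],[.03,-yc,zc],[-.03,yc,zc],[-.03,-yc,zc]])
    def res(v):
        Q=P@Rbay(v[3]).T+v[:3]
        r=[np.subtract(proj(m,q),p) for m,px in ms for q,p in zip(Q,px)]
        return np.append(np.ravel(r),(v[2]-.084)/.001*.5)
    return least_squares(res,[.56,.2,.084,.2])
E
python3 - <<'E'
from h import *
import pickle
m,o=pickle.load(open("w4.pkl","rb"));im=cv2.imread("pics/w4.png")
for s,c in orange(im): print(s,c.round(1))
# cover dots: two rays, 100 mm apart, equal height
f=325;d=[ray(m,p) for p in [(236,221),(402,221)]]
for k in [0]:
    from scipy.optimize import brentq
    z=brentq(lambda z:np.linalg.norm(onplane(m,(236,221),z)-onplane(m,(402,221),z))-.1,.1,.45)
    P=(onplane(m,(236,221),z)+onplane(m,(402,221),z))/2
    yaw=o["eef_rot"][2];dd=P-o["ee_pos"];print("dot mid rel TCP fwd,side,up",dd@[np.cos(yaw),np.sin(yaw),0],dd@[-np.sin(yaw),np.cos(yaw),0],dd[2])
E
```

```text
75 [258.5  51.9]
86 [401.4  52.4]
51 [265.8 101.7]
57 [391.4 102.1]
dot mid rel TCP fwd,side,up 0.012090679898114532 0.0007279202205531317 -0.004181251331542346
```

The cover is still flat in the hand, because pad friction holds it. It will need tilting against the rim. Fitting the bay now.

```bash
python3 - <<'E'
from h import *
import pickle
m,o=pickle.load(open("w4.pkl","rb"));im=cv2.imread("pics/w4.png")
px=[c for s,c in orange(im)]
mt=camera_model("top");it=cv2.imread("pics/top0.png")
for yc in(.071,.073,.075):
    r=fitbay([(m,px)],yc=yc);print(yc,r.x.round(4),r.cost.round(2),r.fun.round(1))
v=r.x
h=cv2.cvtColor(it,cv2.COLOR_BGR2HSV);w=cv2.inRange(h,(5,90,60),(22,255,255));w[:,:205]=0;w[:,300:]=0
n,l,s,c=cv2.connectedComponentsWithStats(w);print([(s[i,4],c[i].round(1)) for i in range(1,n) if s[i,4]>2 and 150<c[i][1]<250])
for p in [(.03,.075),(.03,-.075),(-.03,.075),(-.03,-.075)]: print(np.round(proj(mt,Rbay(v[3])@[*p,.0125]+v[:3]),1))
o2=np.array([[x,y,.023] for x in(.0465,-.0465) for y in(.076,-.076)])
print([np.round(proj(m,Rbay(v[3])@q+v[:3])) for q in o2])
E
```

```text
0.071 [0.5583 0.2038 0.0884 0.2076] 8.83 [ 1.9 -0.4 -1.7 -0.5  1.6  0.4 -1.8  0.3  2.2]
0.073 [0.5586 0.2037 0.0851 0.2074] 0.71 [ 0.6 -0.2 -0.4 -0.3  0.4  0.2 -0.6  0.2  0.6]
0.075 [0.5588 0.2037 0.0819 0.2072] 1.74 [-0.7  0.1  0.9  0.  -0.8  0.   0.6  0.  -1.1]
[(np.int32(12), array([247.8, 203.5])), (np.int32(15), array([229.1, 207.4])), (np.int32(8), array([220.5, 207.5])), (np.int32(14), array([250.1, 210.9])), (np.int32(18), array([231.9, 215.6])), (np.int32(8), array([225.5, 224. ]))]
[220.1 207.3]
[268.2 197.4]
[225.5 223.7]
[272.4 214. ]
[array([253.,  41.]), array([408.,  41.]), array([265., 119.]), array([392., 119.])]
```

send_rows:
  targets:
    - {"x": 0.141, "y": 0.0155, "z": -0.1, "spin": -0.002, "claw": 10}
    - {"x": 0.141, "y": 0.0155, "z": -0.1, "spin": 0, "claw": 10}
    - {"x": 0.141, "y": 0.0155, "z": -0.1, "spin": 0, "claw": 10}
    - {"x": 0.141, "y": 0.0155, "z": -0.1, "spin": 0, "claw": 10}
    - {"x": 0, "y": 0, "z": -0.1, "spin": 0, "claw": 10}
    - {"x": 0, "y": 0, "z": -0.1, "spin": 0, "claw": 10}
    - {"x": 0, "y": 0, "z": -0.1, "spin": 0, "claw": 10}
    - {"x": 0, "y": 0, "z": 0, "spin": 0, "claw": 10}
    - {"x": 0, "y": 0, "z": 0, "spin": 0, "claw": 10}

```text
time_s: 6.15
ee_pos: [0.5581, 0.2016, 0.1555]
eef_rot: [3.141, 0.001, 0.204]
force: [-0.3, 0.3, -0.9]
grip_width: 0.0202
grip_force: 6.0
```

send_rows:
  targets:
    - {"x": -0.005, "y": 0.0065, "z": -0.025, "spin": 0.002, "claw": 10}
    - {"x": 0, "y": 0, "z": -0.025, "spin": 0, "claw": 10}
    - {"x": -0.012, "y": -0.0025, "z": -0.015, "spin": 0, "claw": 10}
    - {"x": -0.012, "y": -0.0025, "z": -0.015, "spin": 0, "claw": 10}
    - {"x": -0.0095, "y": -0.002, "z": -0.0165, "spin": 0, "claw": 10}
    - {"x": -0.0095, "y": -0.002, "z": -0.0165, "spin": 0, "claw": 10}
    - {"x": 0, "y": 0, "z": 0, "spin": 0, "claw": 10}

```text
time_s: 6.85
ee_pos: [0.5477, 0.2019, 0.1324]
eef_rot: [3.142, 0.001, 0.209]
force: [-0.6, -0.0, -1.9]
grip_width: 0.02
grip_force: 6.0
```

```bash
cat > tilt.py <<'E'
from h import *
import sys
from scipy.optimize import brentq
# white dots of the cover nearest the camera; relation to the TCP and the bay
BAY=np.array([.5586,.2037,.084]);YB=.2074
def dots(name,amin=80):
    o=get_obs();m=camera_model("wrist");im=camera("wrist");cv2.imwrite(name,im)
    b=blue(im);hsv=cv2.cvtColor(im,cv2.COLOR_BGR2HSV)
    cs,_=cv2.findContours(b,0,2);c=max(cs,key=cv2.contourArea);msk=cv2.fillPoly(np.zeros_like(b),[cv2.convexHull(c)],255)
    w=cv2.inRange(hsv,(0,0,70),(179,90,255))&msk
    n,l,s,ce=cv2.connectedComponentsWithStats(w)
    L=[(s[i,4],ce[i]) for i in range(1,n) if s[i,4]>amin and .7<s[i,2]/s[i,3]<1.9 and s[i,4]>.65*s[i,2]*s[i,3] and s[i,2]<45]
    return o,m,im,L
if __name__=="__main__":
    o,m,im,L=dots(sys.argv[1])
    print(o["time_s"],o["ee_pos"].round(4),o["force"].round(1))
    for a,p in L: print(a,p.round(1))
    L=sorted(sorted(L,key=lambda t:t[1][1])[:2],key=lambda t:t[1][0])
    p,q=L[0][1],L[1][1]
    z=brentq(lambda z:np.linalg.norm(onplane(m,p,z)-onplane(m,q,z))-.1,.03,.35)
    a,b=onplane(m,p,z),onplane(m,q,z);d=(a+b)/2;R=Rbay(YB)
    print("far dots in bay frame mm",((a-BAY)@R*1e3).round(1),((b-BAY)@R*1e3).round(1))
    yaw=o["eef_rot"][2];e=d-o["ee_pos"];u=e@[np.cos(yaw),np.sin(yaw),0]
    th=np.arctan2(u,-(e[2]-.019))-np.arctan2(.012,.0255)  # fwd rotates as far edge lifts
    print("dot fwd,up rel TCP",u.round(4),e[2].round(4),"tilt deg",np.degrees(th).round(1))
E
python3 tilt.py pics/w5.png
```

```text
6.85 [0.5477 0.2019 0.1324] [-0.6 -0.  -1.9]
500 [232.3 212.6]
502 [404.9 212.6]
320 [244.2 273.6]
319 [392.8 273.6]
far dots in bay frame mm [35.4 51.5 36.2] [ 35.5 -48.5  36.1]
dot fwd,up rel TCP 0.0193 0.0016 tilt deg 22.8
```

The tilt works: it is now about 20°, and all four dots are visible. Continuing the arc to about 35°.

send_rows:
  targets:
    - {"x": -0.0066, "y": -0.0014, "z": -0.018, "spin": 0, "claw": 10}
    - {"x": -0.0066, "y": -0.0014, "z": -0.018, "spin": 0, "claw": 10}
    - {"x": -0.003, "y": -0.0009, "z": -0.017, "spin": 0, "claw": 10}
    - {"x": 0, "y": 0, "z": 0, "spin": 0, "claw": 10}

```text
time_s: 7.3
ee_pos: [0.5446, 0.2011, 0.1216]
eef_rot: [3.142, 0.001, 0.209]
force: [-0.5, 0.9, -1.9]
grip_width: 0.0197
grip_force: 6.0
```

```bash
python3 tilt.py pics/w6.png
```

```text
7.3 [0.5446 0.2011 0.1216] [-0.5  0.9 -1.9]
423 [229.3 210.5]
422 [408.  210.5]
239 [245.4 256.8]
240 [391.8 256.8]
far dots in bay frame mm [32.5 51.4 32.1] [ 32.5 -48.6  32. ]
dot fwd,up rel TCP 0.0225 0.0073 tilt deg 37.3
```

From both dot pairs the tilt is 34.7°, parallel to the face. The cover centre is about 6.5 mm up-slope and 1.4 mm to +y. I'll shift it over the bay and ease it down along the face normal.

send_rows:
  targets:
    - {"x": -0.014, "y": -0.006, "z": -0.007, "spin": -0.001, "claw": 10}
    - {"x": -0.0135, "y": -0.006, "z": -0.0075, "spin": 0, "claw": 10}
    - {"x": 0.007, "y": 0.0015, "z": -0.01, "spin": 0, "claw": 10}
    - {"x": 0.007, "y": 0.0015, "z": -0.01, "spin": 0, "claw": 10}
    - {"x": 0.007, "y": 0.0015, "z": -0.01, "spin": 0, "claw": 10}
    - {"x": 0, "y": 0, "z": 0, "spin": 0, "claw": 10}

```text
time_s: 7.95
ee_pos: [0.5437, 0.1997, 0.1129]
eef_rot: [3.142, 0.0, 0.207]
force: [-1.0, -0.1, -0.8]
grip_width: 0.02
grip_force: 6.0
```

```bash
python3 tilt.py pics/w7.png
```

```text
7.95 [0.5437 0.1997 0.1129] [-1.  -0.1 -0.8]
423 [229.3 210.5]
422 [408.  210.5]
239 [245.4 256.8]
239 [391.8 256.7]
far dots in bay frame mm [26.6 50.2 25.6] [ 26.6 -49.8  25.7]
dot fwd,up rel TCP 0.0225 0.0073 tilt deg 37.4
```

View pics/w7.png

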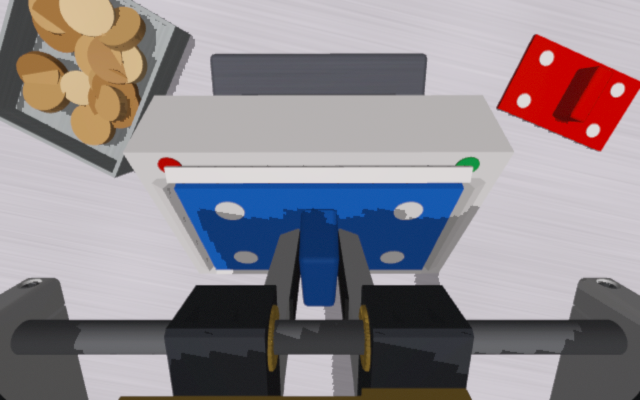

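The picture shows the cover parallel to the face and inside the rim, with dots at (229,210), (408,210), (245,257) and (392,257). It is well centred at 26.6, ±50. Easing it down onto the clips.

send_rows:
  targets:
    - {"x": 0.004, "y": 0.001, "z": -0.0085, "spin": 0, "claw": 10}
    - {"x": 0.004, "y": 0.001, "z": -0.008, "spin": 0, "claw": 10}
    - {"x": 0.005, "y": 0.001, "z": -0.007, "spin": 0, "claw": 10}
    - {"x": 0, "y": 0, "z": 0, "spin": 0, "claw": 10}

```text
time_s: 8.4
ee_pos: [0.5462, 0.2004, 0.1086]
eef_rot: [-3.142, 0.0, 0.207]
force: [-1.2, -0.3, 1.0]
grip_width: 0.0202
grip_force: 6.0
```

```bash
python3 tilt.py pics/w8.png
```

```text
8.4 [0.5462 0.2004 0.1086] [-1.2 -0.3  1. ]
424 [229.3 210.6]
424 [408.  210.6]
239 [245.4 256.8]
241 [391.8 256.8]
far dots in bay frame mm [26.2 50.2 20.6] [ 26.2 -49.8  20.7]
dot fwd,up rel TCP 0.0224 0.0073 tilt deg 37.3
```

send_rows:
  targets:
    - {"x": 0.003, "y": 0.0005, "z": -0.004, "spin": 0, "claw": 10}
    - {"x": 0.003, "y": 0.0005, "z": -0.004, "spin": 0, "claw": 10}
    - {"x": 0, "y": 0, "z": 0, "spin": 0, "claw": 10}

```text
time_s: 8.75
ee_pos: [0.5475, 0.2006, 0.1076]
eef_rot: [-3.141, -0.001, 0.207]
force: [-3.6, -0.5, 5.3]
grip_width: 0.0199
grip_force: 6.0
```

```bash
python3 tilt.py pics/w9.png
```

```text
8.75 [0.5475 0.2006 0.1076] [-3.6 -0.5  5.3]
419 [229.1 213.2]
420 [408.2 213.1]
237 [245.3 258.8]
234 [391.9 258.9]
far dots in bay frame mm [26.3 50.3 20.5] [ 26.2 -49.7  20.5]
dot fwd,up rel TCP 0.0212 0.0082 tilt deg 37.8
```

It is in contact at 6 N with the cover no longer moving, so it rests on the clips. The measured height has about +2 mm bias. Releasing and backing off.

send_rows:
  targets:
    - {"x": -0.002, "y": 0, "z": 0.004, "spin": 0, "claw": 40}
    - {"x": 0, "y": 0, "z": 0, "spin": 0, "claw": 40}
    - {"x": 0, "y": 0, "z": 0, "spin": 0, "claw": 40}
    - {"x": -0.03, "y": -0.006, "z": 0.05, "spin": 0, "claw": 40}
    - {"x": -0.06, "y": -0.012, "z": 0.1, "spin": 0, "claw": 40}
    - {"x": -0.09, "y": -0.019, "z": 0.1, "spin": 0, "claw": 20}
    - {"x": -0.09, "y": -0.019, "z": 0.1, "spin": 0, "claw": 0}
    - {"x": 0, "y": 0, "z": 0, "spin": 0, "claw": 0}
    - {"x": 0, "y": 0, "z": 0, "spin": 0, "claw": 0}

```text
time_s: 9.7
ee_pos: [0.4931, 0.1894, 0.1784]
eef_rot: [-3.141, -0.001, 0.207]
force: [-0.0, 0.7, -0.5]
grip_width: 0.0117
grip_force: 0.0
```

```bash
cat > seat.py <<'E'
from tilt import *
o,m,im,L=dots(sys.argv[1],40)
print(o["time_s"],o["ee_pos"].round(4),o["eef_rot"].round(3),o["force"].round(1),o["grip_width"].round(4))
L=sorted(L,key=lambda t:t[1][1]);print([(int(a),p.round(1).tolist()) for a,p in L])
R=Rbay(YB)
for a,p in L: # on the loose (18.5) and home (6) planes
    r=[]
    for z in(.0185,.006):
        c,d=ray(m,p);n=R[:,2];P=c+d*((BAY+n*z-c)@n)/(d@n);r.append(((P-BAY)@R*1e3).round(1))
    print(r)
# free height per dot pair from 100 mm spacing
for i in range(0,len(L)-1,2):
    p,q=L[i][1],L[i+1][1];z=brentq(lambda z:np.linalg.norm(onplane(m,p,z)-onplane(m,q,z))-.1,.03,.35)
    print("pair",((onplane(m,p,z)+onplane(m,q,z))/2-BAY)@R*1e3)
E
python3 seat.py pics/s1.png
```

```text
Traceback (most recent call last):
  File "seat.py", line 3, in <module>
    print(o["time_s"],o["ee_pos"].round(4),o["eef_rot"].round(3),o["force"].round(1),o["grip_width"].round(4))
                                                                                     ^^^^^^^^^^^^^^^^^^^^^
AttributeError: 'float' object has no attribute 'round'
```

```bash
sed -i 's/o\["grip_width"\].round(4)/round(o["grip_width"],4)/' seat.py; python3 seat.py pics/s1.png
```

```text
9.75 [0.4931 0.1893 0.1776] [-3.142 -0.     0.207] [ 0.1 -0.2  0.2] 0.007
[(340, [387.7, 112.1]), (344, [249.7, 112.1]), (219, [377.8, 163.3]), (217, [259.9, 163.4])]
[array([ 22. , -50.3,  18.5]), array([ 12.9, -53.5,   6. ])]
[array([22. , 50.9, 18.5]), array([12.9, 54.1,  6. ])]
[array([-30.7, -50.4,  18.5]), array([-43.1, -53.6,   6. ])]
[array([-30.7,  50.8,  18.5]), array([-43.1,  53.9,   6. ])]
pair [23.71610557  0.28159447 20.88320855]
pair [-28.29867184   0.17299177  20.91547375]
```

View pics/s1.png

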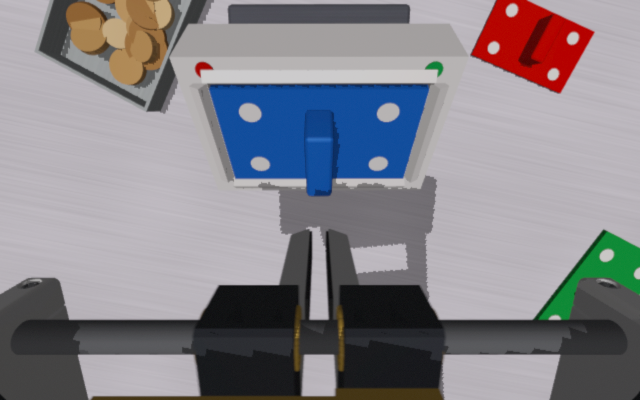

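The picture shows the cover lying level and loose in the bay, with dots at (250,112), (388,112), (260,163) and (378,163), centred within about 2 mm. I'll press pad1 (near left) first, with the fingers shut, pushing along the face normal.

send_rows:
  targets:
    - {"x": 0.014, "y": 0.09, "z": -0.1, "spin": 0, "claw": 0}
    - {"x": 0.014, "y": 0.09, "z": -0.1, "spin": 0, "claw": 0}
    - {"x": 0.0135, "y": 0.088, "z": -0.1, "spin": 0, "claw": 0}
    - {"x": 0, "y": 0, "z": -0.1, "spin": 0, "claw": 0}
    - {"x": 0, "y": 0, "z": -0.007, "spin": 0, "claw": 0}
    - {"x": 0, "y": 0, "z": 0, "spin": 0, "claw": 0}

```text
time_s: 10.4
ee_pos: [0.5013, 0.2427, 0.096]
eef_rot: [3.141, 0.001, 0.207]
force: [-1.1, 0.7, 0.2]
grip_width: 0.0
grip_force: 0.0
```

send_rows:
  targets:
    - {"x": 0.014, "y": 0.003, "z": -0.0205, "spin": 0, "claw": 0}
    - {"x": 0.014, "y": 0.003, "z": -0.0205, "spin": 0, "claw": 0}
    - {"x": 0.0112, "y": 0.0024, "z": -0.0164, "spin": 0, "claw": 0}
    - {"x": 0, "y": 0, "z": 0, "spin": 0, "claw": 0}

```text
time_s: 10.8
ee_pos: [0.5096, 0.2445, 0.085]
eef_rot: [3.142, -0.0, 0.207]
force: [-0.8, -1.8, 2.0]
grip_width: 0.0006
grip_force: 0.9
```

send_rows:
  targets:
    - {"x": 0.0028, "y": 0.0006, "z": -0.0041, "spin": 0, "claw": 0}
    - {"x": 0.0028, "y": 0.0006, "z": -0.0041, "spin": 0, "claw": 0}
    - {"x": 0.0028, "y": 0.0006, "z": -0.0041, "spin": 0, "claw": 0}
    - {"x": 0, "y": 0, "z": 0, "spin": 0, "claw": 0}

```text
time_s: 11.2
ee_pos: [0.5109, 0.2449, 0.0828]
eef_rot: [3.142, -0.0, 0.207]
force: [-0.3, -0.5, 0.2]
grip_width: 0.0007
grip_force: 0.0
```

send_rows:
  targets:
    - {"x": 0.0028, "y": 0.0006, "z": -0.0041, "spin": 0, "claw": 0}
    - {"x": 0.0028, "y": 0.0006, "z": -0.0041, "spin": 0, "claw": 0}
    - {"x": 0.0028, "y": 0.0006, "z": -0.0041, "spin": 0, "claw": 0}
    - {"x": 0.0028, "y": 0.0006, "z": -0.0041, "spin": 0, "claw": 0}
    - {"x": 0, "y": 0, "z": 0, "spin": 0, "claw": 0}

```text
time_s: 11.7
ee_pos: [0.5131, 0.2455, 0.0793]
eef_rot: [3.142, 0.0, 0.207]
force: [-2.2, -1.3, 5.1]
grip_width: 0.0001
grip_force: 2.6
```

send_rows:
  targets:
    - {"x": 0.0028, "y": 0.0006, "z": -0.0041, "spin": 0, "claw": 0}
    - {"x": 0.0028, "y": 0.0006, "z": -0.0041, "spin": 0, "claw": 0}
    - {"x": 0.0028, "y": 0.0006, "z": -0.0041, "spin": 0, "claw": 0}
    - {"x": 0, "y": 0, "z": 0, "spin": 0, "claw": 0}

```text
time_s: 12.1
ee_pos: [0.5146, 0.2459, 0.0767]
eef_rot: [-3.141, 0.0, 0.207]
force: [-2.7, -0.2, 5.9]
grip_width: -0.0
grip_force: 2.8
```

send_rows:
  targets:
    - {"x": 0.0028, "y": 0.0006, "z": -0.0041, "spin": 0, "claw": 0}
    - {"x": 0.0028, "y": 0.0006, "z": -0.0041, "spin": 0, "claw": 0}
    - {"x": 0.0028, "y": 0.0006, "z": -0.0041, "spin": 0, "claw": 0}
    - {"x": 0, "y": 0, "z": 0, "spin": 0, "claw": 0}

```text
time_s: 12.5
ee_pos: [0.5155, 0.2461, 0.0758]
eef_rot: [3.141, 0.002, 0.208]
force: [-17.8, -6.6, 27.4]
grip_width: 0.0006
grip_force: 16.5
```

The force jumped to 33 N with no motion, which suggests the corner has bottomed. I'll back off and look.

send_rows:
  targets:
    - {"x": -0.014, "y": -0.003, "z": 0.0205, "spin": 0, "claw": 0}
    - {"x": -0.042, "y": -0.009, "z": 0.0615, "spin": 0, "claw": 0}
    - {"x": -0.1, "y": -0.12, "z": 0.13, "spin": 0, "claw": 0}
    - {"x": -0.03, "y": -0.15, "z": 0.15, "spin": 0, "claw": 0}
    - {"x": 0, "y": 0, "z": 0.1, "spin": 0, "claw": 0}
    - {"x": 0, "y": 0, "z": 0, "spin": 0, "claw": 0}

```text
time_s: 13.1
ee_pos: [0.4803, 0.1897, 0.1692]
eef_rot: [-3.141, -0.005, 0.206]
force: [-0.0, 0.2, -0.1]
grip_width: 0.0002
grip_force: 0.0
```

```bash
cat >> seat.py <<'E'
# each dot's height: along its ray, the bay height at which bay-y = +-(50+.2) cannot tell; use x,y spacing via PnP
L4=[p for a,p in L]
if len(L4)==4:
    f=200/np.tan(np.radians(m["fovy"])/2);K=np.array([[f,0,m["cx"]],[0,f,m["cy"]],[0,0,1]])
    far=sorted(L4[:2],key=lambda p:p[0]);nr=sorted(L4[2:],key=lambda p:p[0])
    obj=np.array([[26,50,6],[26,-50,6],[-26,50,6],[-26,-50,6]],float)
    ok,rv,tv=cv2.solvePnP(obj,np.array(far+nr),K,None)
    C=(obj@cv2.Rodrigues(rv)[0].T+tv.T)/1e3
    W=C@m["T"][:3,:3].T+m["T"][:3,3];print("PnP pads 3,2,1,0 in bay mm\n",((W-BAY)@R*1e3).round(1))
E
python3 seat.py pics/s2.png; python3 - <<'E'
E
```

```text
13.1 [0.4803 0.1897 0.1692] [-3.141 -0.005  0.206] [-0.   0.2 -0.1] 0.0002
[(377, [252.6, 86.0]), (397, [394.5, 92.2]), (237, [262.4, 142.0]), (250, [383.2, 148.6])]
[array([28.5, 48.4, 18.5]), array([20.9, 51.2,  6. ])]
[array([ 23.5, -49.5,  18.5]), array([ 15.5, -52.8,   6. ])]
[array([-21.4,  48.4,  18.5]), array([-32.1,  51.2,   6. ])]
[array([-28.6, -49.5,  18.5]), array([-39.9, -52.8,   6. ])]
pair [23.37512392 -0.31290522 14.24054208]
pair [-28.51150007  -0.25291561  14.46252574]
PnP pads 3,2,1,0 in bay mm
 [[ 23.6  50.2  10.4]
 [ 23.7 -49.4  18.8]
 [-28.4  50.2  10.4]
 [-28.3 -49.4  18.8]]
```

Both +y pads now read 8.4 mm lower than the -y ones. That matches the +y edge fully home and the -y edge still resting on its clips. Next I'll press pad3 (far left) to be sure of its clip.

send_rows:
  targets:
    - {"x": 0.119, "y": 0.106, "z": 0, "spin": 0, "claw": 0}
    - {"x": 0.119, "y": 0.106, "z": 0, "spin": 0, "claw": 0}
    - {"x": 0.119, "y": 0.106, "z": 0, "spin": 0, "claw": 0}
    - {"x": 0, "y": 0, "z": -0.15, "spin": 0, "claw": 0}
    - {"x": 0, "y": 0, "z": -0.125, "spin": 0, "claw": 0}
    - {"x": 0.0112, "y": 0.0024, "z": -0.0164, "spin": 0, "claw": 0}
    - {"x": 0.0056, "y": 0.0012, "z": -0.0082, "spin": 0, "claw": 0}
    - {"x": 0, "y": 0, "z": 0, "spin": 0, "claw": 0}

```text
time_s: 13.95
ee_pos: [0.5545, 0.2544, 0.1074]
eef_rot: [-3.141, -0.001, 0.207]
force: [0.9, 0.0, -0.2]
grip_width: 0.0002
grip_force: 0.0
```

send_rows:
  targets:
    - {"x": 0.0028, "y": 0.0006, "z": -0.0041, "spin": 0, "claw": 0}
    - {"x": 0.0028, "y": 0.0006, "z": -0.0041, "spin": 0, "claw": 0}
    - {"x": 0, "y": 0, "z": 0, "spin": 0, "claw": 0}

```text
time_s: 14.25
ee_pos: [0.5556, 0.2545, 0.1061]
eef_rot: [-3.141, -0.002, 0.207]
force: [-0.5, 0.6, 4.2]
grip_width: 0.0008
grip_force: 2.2
```

send_rows:
  targets:
    - {"x": 0.0028, "y": 0.0006, "z": -0.0041, "spin": 0, "claw": 0}
    - {"x": 0, "y": 0, "z": 0, "spin": 0, "claw": 0}

```text
time_s: 14.45
ee_pos: [0.556, 0.2546, 0.1057]
eef_rot: [-3.141, -0.001, 0.207]
force: [-4.0, -1.9, 11.2]
grip_width: 0.0008
grip_force: 5.8
```

send_rows:
  targets:
    - {"x": 0.002, "y": 0.0004, "z": -0.003, "spin": 0, "claw": 0}
    - {"x": 0, "y": 0, "z": 0, "spin": 0, "claw": 0}

```text
time_s: 14.65
ee_pos: [0.5562, 0.2546, 0.1055]
eef_rot: [-3.141, -0.001, 0.207]
force: [-7.7, -2.3, 14.7]
grip_width: 0.0005
grip_force: 8.6
```

send_rows:
  targets:
    - {"x": 0.0028, "y": 0.0006, "z": -0.0041, "spin": 0, "claw": 0}
    - {"x": 0, "y": 0, "z": 0, "spin": 0, "claw": 0}

```text
time_s: 14.85
ee_pos: [0.5564, 0.2547, 0.1053]
eef_rot: [-3.141, -0.0, 0.207]
force: [-13.3, -5.0, 21.7]
grip_width: 0.0007
grip_force: 13.0
```

It is rigid at 26 N, so pad3 is home. Next is pad0 (near right).

send_rows:
  targets:
    - {"x": -0.014, "y": -0.003, "z": 0.0205, "spin": 0, "claw": 0}
    - {"x": -0.03, "y": 0, "z": 0.14, "spin": 0, "claw": 0}
    - {"x": 0, "y": 0, "z": 0.14, "spin": 0, "claw": 0}
    - {"x": -0.032, "y": -0.179, "z": 0, "spin": 0, "claw": 0}
    - {"x": -0.032, "y": -0.179, "z": 0, "spin": 0, "claw": 0}
    - {"x": -0.032, "y": -0.18, "z": 0, "spin": 0, "claw": 0}
    - {"x": 0, "y": 0, "z": -0.15, "spin": 0, "claw": 0}
    - {"x": 0, "y": 0, "z": -0.15, "spin": 0, "claw": 0}
    - {"x": 0, "y": 0, "z": -0.08, "spin": 0, "claw": 0}
    - {"x": 0, "y": 0, "z": 0, "spin": 0, "claw": 0}

```text
time_s: 15.85
ee_pos: [0.5275, 0.1461, 0.085]
eef_rot: [-3.142, 0.004, 0.207]
force: [-0.3, -0.3, 0.5]
grip_width: 0.0004
grip_force: 0.0
```

send_rows:
  targets:
    - {"x": 0.0056, "y": 0.0012, "z": -0.0082, "spin": 0, "claw": 0}
    - {"x": 0.0056, "y": 0.0012, "z": -0.0082, "spin": 0, "claw": 0}
    - {"x": 0, "y": 0, "z": 0, "spin": 0, "claw": 0}

```text
time_s: 16.15
ee_pos: [0.5315, 0.1471, 0.0846]
eef_rot: [3.142, -0.002, 0.207]
force: [-0.7, -0.3, 2.5]
grip_width: 0.0005
grip_force: 0.8
```

send_rows:
  targets:
    - {"x": 0.0028, "y": 0.0006, "z": -0.0041, "spin": 0, "claw": 0}
    - {"x": 0.0028, "y": 0.0006, "z": -0.0041, "spin": 0, "claw": 0}
    - {"x": 0, "y": 0, "z": 0, "spin": 0, "claw": 0}

```text
time_s: 16.45
ee_pos: [0.5324, 0.1474, 0.0832]
eef_rot: [-3.141, -0.002, 0.207]
force: [-3.2, 0.3, 9.3]
grip_width: 0.0002
grip_force: 4.6
```

send_rows:
  targets:
    - {"x": 0.0028, "y": 0.0006, "z": -0.0041, "spin": 0, "claw": 0}
    - {"x": 0.0028, "y": 0.0006, "z": -0.0041, "spin": 0, "claw": 0}
    - {"x": 0, "y": 0, "z": 0, "spin": 0, "claw": 0}

```text
time_s: 16.75
ee_pos: [0.5335, 0.1476, 0.0817]
eef_rot: [-3.141, -0.001, 0.208]
force: [-5.8, -0.6, 10.8]
grip_width: 0.0005
grip_force: 6.0
```

send_rows:
  targets:
    - {"x": 0.0028, "y": 0.0006, "z": -0.0041, "spin": 0, "claw": 0}
    - {"x": 0.0028, "y": 0.0006, "z": -0.0041, "spin": 0, "claw": 0}
    - {"x": 0, "y": 0, "z": 0, "spin": 0, "claw": 0}

```text
time_s: 17.05
ee_pos: [0.5343, 0.1477, 0.079]
eef_rot: [-3.142, -0.0, 0.207]
force: [-0.6, -1.1, 0.6]
grip_width: 0.0003
grip_force: 0.2
```

The force fell from 12 N to about 0, which is a clear click. Continuing to the stop.

send_rows:
  targets:
    - {"x": 0.0028, "y": 0.0006, "z": -0.0041, "spin": 0, "claw": 0}
    - {"x": 0.0028, "y": 0.0006, "z": -0.0041, "spin": 0, "claw": 0}
    - {"x": 0, "y": 0, "z": 0, "spin": 0, "claw": 0}

```text
time_s: 17.35
ee_pos: [0.5353, 0.1479, 0.0769]
eef_rot: [-3.142, 0.0, 0.207]
force: [-0.2, 0.3, -0.2]
grip_width: 0.0007
grip_force: 0.0
```

send_rows:
  targets:
    - {"x": 0.0028, "y": 0.0006, "z": -0.0041, "spin": 0, "claw": 0}
    - {"x": 0, "y": 0, "z": 0, "spin": 0, "claw": 0}

```text
time_s: 17.55
ee_pos: [0.5359, 0.148, 0.0761]
eef_rot: [-3.142, 0.0, 0.207]
force: [-0.7, -0.1, 0.3]
grip_width: 0.001
grip_force: 0.0
```

send_rows:
  targets:
    - {"x": 0.0028, "y": 0.0006, "z": -0.0041, "spin": 0, "claw": 0}
    - {"x": 0, "y": 0, "z": 0, "spin": 0, "claw": 0}

```text
time_s: 17.75
ee_pos: [0.5364, 0.1481, 0.0755]
eef_rot: [-3.142, 0.0, 0.207]
force: [-1.2, -0.7, 1.2]
grip_width: 0.0003
grip_force: 1.1
```

send_rows:
  targets:
    - {"x": 0.0028, "y": 0.0006, "z": -0.0041, "spin": 0, "claw": 0}
    - {"x": 0.0014, "y": 0.0003, "z": -0.002, "spin": 0, "claw": 0}
    - {"x": 0, "y": 0, "z": 0, "spin": 0, "claw": 0}

```text
time_s: 18.05
ee_pos: [0.5369, 0.1483, 0.0749]
eef_rot: [3.142, 0.001, 0.207]
force: [-8.5, -2.5, 10.7]
grip_width: 0.0008
grip_force: 7.0
```

send_rows:
  targets:
    - {"x": 0.0028, "y": 0.0006, "z": -0.0041, "spin": 0, "claw": 0}
    - {"x": 0, "y": 0, "z": 0, "spin": 0, "claw": 0}

```text
time_s: 18.25
ee_pos: [0.5371, 0.1483, 0.0745]
eef_rot: [3.142, 0.002, 0.207]
force: [-14.5, -4.2, 20.0]
grip_width: 0.0004
grip_force: 12.2
```

Hard stop at 25 N. Last corner: pad2 (far right).

send_rows:
  targets:
    - {"x": -0.014, "y": -0.003, "z": 0.0205, "spin": 0, "claw": 0}
    - {"x": 0, "y": 0, "z": 0.15, "spin": 0, "claw": 0}
    - {"x": 0, "y": 0, "z": 0.15, "spin": 0, "claw": 0}
    - {"x": 0.089, "y": 0.019, "z": 0, "spin": 0, "claw": 0}
    - {"x": 0.089, "y": 0.019, "z": 0, "spin": 0, "claw": 0}
    - {"x": 0, "y": 0, "z": -0.05, "spin": 0, "claw": 0}
    - {"x": 0, "y": 0, "z": -0.04, "spin": 0, "claw": 0}
    - {"x": 0, "y": 0, "z": 0, "spin": 0, "claw": 0}
    - {"x": 0, "y": 0, "z": 0, "spin": 0, "claw": 0}

```text
time_s: 19.15
ee_pos: [0.5701, 0.1553, 0.1192]
eef_rot: [-3.142, 0.001, 0.207]
force: [-0.6, -0.4, 0.4]
grip_width: 0.0006
grip_force: 0.0
```

send_rows:
  targets:
    - {"x": 0.0056, "y": 0.0012, "z": -0.0082, "spin": 0, "claw": 0}
    - {"x": 0, "y": 0, "z": 0, "spin": 0, "claw": 0}

```text
time_s: 19.35
ee_pos: [0.5718, 0.1557, 0.118]
eef_rot: [-3.142, -0.0, 0.207]
force: [-0.7, 0.3, -0.8]
grip_width: 0.0004
grip_force: 0.0
```

send_rows:
  targets:
    - {"x": 0.0056, "y": 0.0012, "z": -0.0082, "spin": 0, "claw": 0}
    - {"x": 0, "y": 0, "z": 0, "spin": 0, "claw": 0}

```text
time_s: 19.55
ee_pos: [0.5729, 0.1559, 0.1162]
eef_rot: [-3.142, 0.0, 0.207]
force: [-0.3, -0.7, -0.3]
grip_width: 0.0001
grip_force: 0.0
```

send_rows:
  targets:
    - {"x": 0, "y": 0, "z": -0.01, "spin": 0, "claw": 0}
    - {"x": 0, "y": 0, "z": -0.005, "spin": 0, "claw": 0}
    - {"x": 0, "y": 0, "z": 0, "spin": 0, "claw": 0}

```text
time_s: 19.85
ee_pos: [0.5728, 0.1559, 0.1131]
eef_rot: [3.142, 0.0, 0.207]
force: [-0.9, -0.3, 0.7]
grip_width: 0.0006
grip_force: 0.0
```

send_rows:
  targets:
    - {"x": 0, "y": 0, "z": -0.008, "spin": 0, "claw": 0}
    - {"x": 0.001, "y": 0, "z": -0.003, "spin": 0, "claw": 0}
    - {"x": 0, "y": 0, "z": 0, "spin": 0, "claw": 0}

```text
time_s: 20.15
ee_pos: [0.5731, 0.1559, 0.111]
eef_rot: [3.142, 0.0, 0.207]
force: [-0.9, -0.5, -0.1]
grip_width: 0.0002
grip_force: 0.0
```

send_rows:
  targets:
    - {"x": 0.0028, "y": 0.0006, "z": -0.0041, "spin": 0, "claw": 0}
    - {"x": 0.0028, "y": 0.0006, "z": -0.0041, "spin": 0, "claw": 0}
    - {"x": 0, "y": 0, "z": 0, "spin": 0, "claw": 0}

```text
time_s: 20.45
ee_pos: [0.5742, 0.1562, 0.1093]
eef_rot: [-3.142, 0.0, 0.207]
force: [0.1, 0.1, -0.4]
grip_width: 0.0005
grip_force: 0.0
```

send_rows:
  targets:
    - {"x": 0.0028, "y": 0.0006, "z": -0.0041, "spin": 0, "claw": 0}
    - {"x": 0.0028, "y": 0.0006, "z": -0.0041, "spin": 0, "claw": 0}
    - {"x": 0, "y": 0, "z": 0, "spin": 0, "claw": 0}

```text
time_s: 20.75
ee_pos: [0.5754, 0.1564, 0.1077]
eef_rot: [-3.142, 0.0, 0.207]
force: [1.0, 0.1, 0.3]
grip_width: 0.0006
grip_force: 0.0
```

send_rows:
  targets:
    - {"x": 0.0028, "y": 0.0006, "z": -0.0041, "spin": 0, "claw": 0}
    - {"x": 0.0028, "y": 0.0006, "z": -0.0041, "spin": 0, "claw": 0}
    - {"x": 0, "y": 0, "z": 0, "spin": 0, "claw": 0}

```text
time_s: 21.05
ee_pos: [0.5765, 0.1566, 0.106]
eef_rot: [3.142, 0.0, 0.207]
force: [1.5, 0.0, 1.2]
grip_width: 0.0002
grip_force: 0.0
```

send_rows:
  targets:
    - {"x": 0.0028, "y": 0.0006, "z": -0.0041, "spin": 0, "claw": 0}
    - {"x": 0, "y": 0, "z": 0, "spin": 0, "claw": 0}

```text
time_s: 21.25
ee_pos: [0.5771, 0.1567, 0.1053]
eef_rot: [3.142, 0.0, 0.207]
force: [0.6, -0.3, 0.5]
grip_width: 0.0005
grip_force: 0.1
```

send_rows:
  targets:
    - {"x": 0.0028, "y": 0.0006, "z": -0.0041, "spin": 0, "claw": 0}
    - {"x": 0, "y": 0, "z": 0, "spin": 0, "claw": 0}

```text
time_s: 21.45
ee_pos: [0.5776, 0.1569, 0.1047]
eef_rot: [3.142, 0.0, 0.207]
force: [-1.7, -1.2, 3.6]
grip_width: 0.0004
grip_force: 2.0
```

send_rows:
  targets:
    - {"x": 0.0028, "y": 0.0006, "z": -0.0041, "spin": 0, "claw": 0}
    - {"x": 0, "y": 0, "z": 0, "spin": 0, "claw": 0}

```text
time_s: 21.65
ee_pos: [0.5779, 0.157, 0.1043]
eef_rot: [3.142, 0.001, 0.207]
force: [-7.8, -2.6, 9.6]
grip_width: 0.0006
grip_force: 5.9
```

send_rows:
  targets:
    - {"x": 0.002, "y": 0.0004, "z": -0.003, "spin": 0, "claw": 0}
    - {"x": 0, "y": 0, "z": 0, "spin": 0, "claw": 0}

```text
time_s: 21.85
ee_pos: [0.5781, 0.157, 0.1041]
eef_rot: [3.142, 0.001, 0.207]
force: [-11.6, -2.2, 14.1]
grip_width: 0.0002
grip_force: 9.1
```

send_rows:
  targets:
    - {"x": 0.0028, "y": 0.0006, "z": -0.0041, "spin": 0, "claw": 0}
    - {"x": 0, "y": 0, "z": 0, "spin": 0, "claw": 0}

```text
time_s: 22.05
ee_pos: [0.5783, 0.157, 0.1039]
eef_rot: [3.141, 0.002, 0.207]
force: [-16.6, -4.4, 21.1]
grip_width: 0.0005
grip_force: 13.9
```

send_rows:
  targets:
    - {"x": -0.014, "y": -0.003, "z": 0.0205, "spin": 0, "claw": 0}
    - {"x": -0.03, "y": 0, "z": 0.15, "spin": 0, "claw": 0}
    - {"x": -0.1, "y": 0.0, "z": 0.15, "spin": 0, "claw": 0}
    - {"x": -0.17, "y": 0.05, "z": 0.05, "spin": 0, "claw": 0}
    - {"x": -0.17, "y": 0.05, "z": 0, "spin": 0, "claw": 0}
    - {"x": 0, "y": 0.05, "z": 0, "spin": 0, "claw": 0}
    - {"x": 0, "y": 0, "z": 0, "spin": 0, "claw": 0}
    - {"x": 0, "y": 0, "z": 0, "spin": 0, "claw": 0}

```text
time_s: 22.85
ee_pos: [0.483, 0.1865, 0.1763]
eef_rot: [3.142, -0.0, 0.208]
force: [-0.5, 0.5, -0.5]
grip_width: 0.0005
grip_force: 0.0
```

```bash
python3 seat.py pics/s3.png
```

```text
22.85 [0.483  0.1865 0.1763] [ 3.142 -0.     0.208] [-0.5  0.5 -0.5] 0.0005
[(357, [385.6, 86.9]), (357, [249.6, 87.0]), (229, [376.0, 141.1]), (228, [259.6, 141.2])]
[array([ 30.2, -47.2,  18.5]), array([ 22.4, -50.1,   6. ])]
[array([30.1, 48.1, 18.5]), array([22.3, 51.1,  6. ])]
[array([-19.4, -47.3,  18.5]), array([-30.3, -50.1,   6. ])]
[array([-19.4,  48.1,  18.5]), array([-30.3,  51. ,   6. ])]
pair [23.87094748  0.47683739  8.47973866]
pair [-28.13201982   0.43451617   8.46405431]
PnP pads 3,2,1,0 in bay mm
 [[ 23.8  50.5   8.5]
 [ 23.9 -49.5   8.5]
 [-28.2  50.4   8.4]
 [-28.1 -49.6   8.5]]
```

View pics/s3.png

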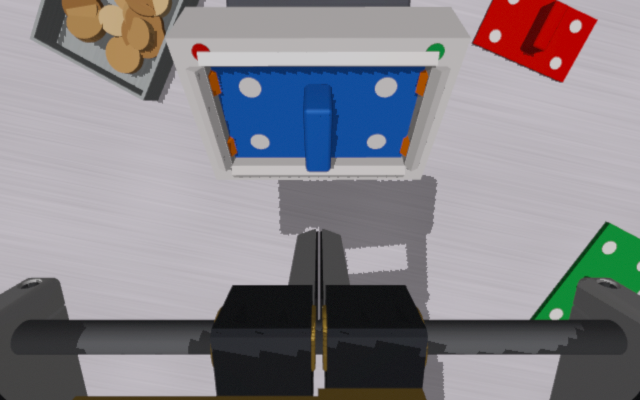

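The picture shows the cover flush, with all four orange clips over its edges at (214,84), (422,84), (231,147) and (405,147). All four pads are 12.4 mm below the loose height, so the cover is home. Handing in.

```bash
python3 -c "
from station import *
print(hand_in())"
```

```text
the job is handed in; nothing more can be done
None
```

The blue cover is in the bay, handle outwards and fully home, with all four orange clips over it, and the gripper is clear. I felt only one clear click, at pad0; each far clip went over along with its near neighbour. Every corner was then pressed to a hard stop at 25–33 N, above the 8–18 N clip range. The bottle, tray and screwdriver were left alone, and the job was handed in at about 23 s.

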